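# Fold down the lids of the cover-glass box

### The arm

A 6-joint arm with a two-finger parallel gripper is mounted at the origin on the work surface. World frame = base frame: x ahead of the robot, y to its left, z up, the work surface at z = 0. Lengths are in m, angles in degrees, forces in N, time in s.
With the tool pointing down it reaches from about 0.3 to 0.75 m from the base axis. Payload 8.5 kg.
Tool frame: the origin (TCP) lies at the very end of the fingers, on their centre line; the grasp point (between the pads) lies 19 mm behind it; z points along the fingers, y is the line along which they close (so a half turn about z gives the same grasp; the last joint's range is limited). The gripper opens to 85 mm and grips with 20 to 120 N. Pads are 22 mm wide; open, the fingers measure 114 mm over their backs; the gripper's body (76 mm by 85 mm) begins 54 mm behind the grasp point. The pads swing forward as they close: fully open they stand 13 mm farther back than shut.
Start: joints at [-83.898, 21.807, 74.336, -0, 83.858, -12.336], TCP at [0.174, -0.522, 0.231] pointing down, gripper open.
Joint ranges: [-178.18, 178.18], [-50.72, 133.34], [12.68, 142.11], [-81.47, 261.47], [9.98, 163.14], [-165.26, 165.26]. Speed limits (degrees/s): [136.94, 136.94, 180, 180, 180, 180].

### API

Orientations are given as [roll, pitch, yaw] about the fixed x, y, z axes, in that order (R = Rz(yaw) Ry(pitch) Rx(roll)).
In Python, from rig import arm gives the robot as it stands. Calls block until the motion is done:
- arm.reach(position, orientation): joint-space move of the TCP to a pose.
- arm.move_linear(position, ori=None, speed=0.15): straight line of the TCP; ori=None keeps the orientation; speed is the mean speed in m/s.
- arm.movej(angles): joint-space move.
- arm.gripper_to(opening, strength=None): opening from 0.0 (shut) to 1.0 (fully open); strength is the grip in N (None keeps the last); returns when the fingers have stopped.
- arm.pause(seconds).
- arm.solve_ik(position, orientation): joint angles nearest the present ones, or None.
- arm.get_state(): the state.
- arm.grab_frame(name): name is "side" or "top" or "wrist"; returns a dict with "image" (400x640x3 uint8, red, green, blue), "fx", "fy", "cx", "cy" (pixels), "D" ([k1, k2, p1, p2, k3] as OpenCV has them; the pictures are not rectified), "rvec" (rotation vector, rad) and "tvec" (3), from world to camera coordinates, as OpenCV has them. Camera axes: x right, y down, z forward; pixel columns grow to the right and rows downward; lengths in m; the calibration is good to about 2 mm. A picture is of the moment at which its call begins. There is no depth.
A pose or a line that the arm cannot do raises arm.PlanningError and nothing moves.
- arm.hand_in(): hands the job in; it is judged then, once.
Trained networks look in a picture, given as the dict that the camera call returned (one of the last four; its "shot" number tells which), for a name from the list of things; names that differ only in an ending like _2 or _b are one class to them, and where a whole thing is asked for, a point or a joint stands for the part that bears it (a point fixed in the world has none). Each returns a list of dicts, best first, with "conf" (0 to 1); they miss things now and then, are a little off and sometimes report something else, mostly with a low value. They report only what shows in the picture. A call takes as long as a camera call. They do not tell look-alikes from the thing itself.
- arm.cut_out(target, picture): "mask" (400x640 bool, what is visible of it).
- arm.landmark_of(target, picture): "position" ([x, y, z] in m, in world coordinates, good to about 4 mm: a listed point, or the origin of a listed thing).
The state is a dict: "t": time; "joint_positions": joint angles; "qd": joint speeds; "joint_torque": joint torques, N m; "position": TCP position; "orientation": TCP orientation; "ft_force": force on the tool from outside, world axes, zero at the start; "torque": the same for the moment, N m; "gripper_width": opening from 0.0 (shut) to 1.0 (fully open); "grip_force": force on a finger pad.
Only numpy, scipy, OpenCV 4.12 (cv2) and the standard library are available. Lean on these libraries where they do the work, as an engineer would, in place of code of your own. Each camera call takes 0.05 s, during which the arm holds its last target. There are 200 camera calls.

### The job

The four lids of the compartment box on the microscopy bench stand open. Run a fingertip along the row and fold the lids shut one after another, beginning with lid 1, the one hinged at the very end of the box, gently pressing each down until all four lie flat. Pick nothing up, leave the box about where it stands and do not disturb the bottle, dish and slide box beside it.

Things in the scene. Friction and masses are not known exactly. Their poses are not given: they have to be found in the camera images.
- box: Grey plastic compartment box, loose on the bench, about 1 kg, 190 mm long (its x) by 66 mm wide (its y) by 32 mm high, with four compartments in a row along its x at 46 mm pitch. Origin: centre of its underside; z up. It can stand at any yaw. The hinge lines of lids 1 to 4 run along its y at x = -92, -46, 0 and +46 mm, at the rim height z = 32 mm. Every lid folds down towards the box's +x, so lid 1 is at the -x end and a stroke towards +x closes all four.
- lid1 (a joint): Opening angle of lid 1 (rad): 0 = shut and flat, 1.57 = upright, stop at 1.7 (leaning slightly back). White plastic flap, 60 mm wide (box y), reaching 43 mm from its hinge, 3 mm thick; when shut its upper face lies 35 mm above the bench. The hinge is stiff: the lid stays at any angle where it is left and takes about 0.2 to 0.3 N at its free edge to move, in either direction.
- lid2 (a joint): Opening angle of lid 2, the same as lid 1, next towards the box's +x.
- lid3 (a joint): Opening angle of lid 3, the same as lid 1, next towards the box's +x.
- lid4 (a joint): Opening angle of lid 4, the same as lid 1, at the box's +x end.
- lid1_edge (a point): Middle of the free edge of lid 1, on the face that is uppermost when shut. It swings with the lid; 35 mm above the bench when shut, up to about 75 mm when upright.
- lid2_edge (a point): Middle of the free edge of lid 2, likewise.
- lid3_edge (a point): Middle of the free edge of lid 3, likewise.
- lid4_edge (a point): Middle of the free edge of lid 4, likewise.
- bottle: Bystander: amber glass bottle with a black cap, 36 mm across, 70 mm tall, loose, upright. Origin: centre of its underside.
- dish: Bystander: shut glass dish, 64 mm across, 18 mm tall, loose. Origin: centre of its underside.
- slidebox: Bystander: small white plastic slide box, 75 x 30 x 28 mm, loose. Origin: centre of its underside.
Things that resemble listed ones, but are neither listed nor needed, are in the scene too. What is meant by the box is not pink or red, and is the larger of those in its own colour.

How it is judged (in metres and radians):
On the way, in this order (a step that is already met when the one before it is completed fails the run):
1. lid 1 is folded flat (within 0.15 rad) (value of joint lid1 below 0.15 rad), for 0.05 s.
2. then lid 2 is folded flat (value of joint lid2 below 0.15 rad), for 0.05 s.
3. then lid 3 is folded flat (value of joint lid3 below 0.15 rad), for 0.05 s.
4. then lid 4 is folded flat (value of joint lid4 below 0.15 rad), for 0.05 s.
At the end, for the whole second after the job is handed in: All four lids lie within 0.15 rad of flat; the box stands level on the bench, at rest, within 40 mm of where it began; bottle, dish and slide box are within 20 mm of where they began and the bottle is upright (value of joint each of lid1, lid2, lid3, lid4 below 0.15 rad and distance of box from where it was at the start of the episode below 0.04 m and linear speed of box below 0.01 m/s and angle between box's own z axis and vertical below 0.05 rad and distance of each of bottle, dish, slidebox from where it was at the start of the episode below 0.02 m and angle between bottle's own z axis and vertical below 0.1 rad); the robot touches nothing.
It fails at once if the box is lifted or tipped (12 mm up or 0.25 rad) (height (world z) of box above 0.012 m or angle between box's own z axis and vertical above 0.25 rad).
It fails at once if the box is shoved more than 40 mm away (distance of box from where it was at the start of the episode above 0.04 m).
It fails at once if the box or its lids are pressed with more than 40 N (contact force between any of the fingers, the arm and box above 40 N).
It fails at once if the bottle, dish or slide box is moved more than 20 mm, picked up or knocked over (distance of any of bottle, dish, slidebox from where it was at the start of the episode above 0.02 m or angle between bottle's own z axis and vertical above 0.3 rad).
It also fails if it takes over 40 s, if anything falls off the work surface, if the arm or the gripper's body presses on something with over 40 N, if the wrist force passes 120 N, or if a joint passes its speed limit or range.

## Working session

There is one attempt and no reset: what is moved stays moved. The work goes in short steps, each a Python script; the robot and the scene stay as the last script left them, time stands still between calls to the robot, and variables do not carry over. Pictures are saved under pics/ and viewed, at most 10 in all, crops included, and the job is handed in when it is done.

```bash
mkdir -p pics; python3 - <<'E'
from rig import arm
import cv2
for n in ("top","side"):
    f=arm.grab_frame(n); cv2.imwrite(f"pics/{n}1.png",f["image"][:,:,::-1])
    for t in ["box","lid1_edge","lid2_edge","lid3_edge","lid4_edge","bottle","dish","slidebox"]:
        print(n,t,[(round(d["conf"],2),[round(float(v),3) for v in d["position"]]) for d in arm.landmark_of(t,f)])
print(arm.get_state()["t"])
E
```

```text
top box [(0.97, [0.571, 0.004, 0.005]), (0.76, [0.437, 0.182, -0.002]), (0.72, [0.347, -0.003, 0.001]), (0.59, [0.527, -0.006, 0.075]), (0.56, [0.618, -0.254, 0.001])]
top lid1_edge [(0.82, [0.331, -0.025, 0.025]), (0.73, [0.605, -0.3, 0.032]), (0.65, [0.462, 0.147, 0.025]), (0.36, [0.656, 0.008, 0.076])]
top lid2_edge [(0.86, [0.441, 0.176, 0.029]), (0.71, [0.347, -0.002, 0.023]), (0.67, [0.621, -0.254, 0.03]), (0.52, [0.617, 0.004, 0.072])]
top lid3_edge [(0.9, [0.545, 0.001, 0.068]), (0.89, [0.625, -0.211, 0.037]), (0.7, [0.365, 0.023, 0.028]), (0.57, [0.416, 0.202, 0.028])]
top lid4_edge [(0.91, [0.397, 0.232, 0.028]), (0.86, [0.386, 0.049, 0.023]), (0.55, [0.524, -0.007, 0.072])]
top bottle [(0.49, [0.64, -0.087, -0.002])]
top dish []
top slidebox [(0.55, [0.518, -0.098, -0.0])]
side box [(0.92, [0.437, 0.18, -0.0]), (0.82, [0.616, -0.254, 0.004]), (0.77, [0.351, -0.003, -0.003]), (0.61, [0.573, 0.001, 0.001]), (0.36, [0.62, 0.006, 0.071])]
side lid1_edge [(0.91, [0.465, 0.149, 0.024]), (0.88, [0.651, 0.01, 0.072]), (0.88, [0.609, -0.305, 0.033]), (0.45, [0.33, -0.024, 0.027])]
side lid2_edge [(0.95, [0.347, -0.007, 0.025]), (0.79, [0.62, 0.006, 0.074]), (0.72, [0.612, -0.259, 0.032]), (0.61, [0.435, 0.178, 0.028])]
side lid3_edge [(0.77, [0.42, 0.204, 0.023]), (0.72, [0.622, -0.211, 0.034]), (0.62, [0.553, 0.001, 0.071]), (0.6, [0.617, 0.003, 0.075])]
side lid4_edge [(0.88, [0.398, 0.233, 0.025]), (0.73, [0.53, -0.003, 0.073]), (0.72, [0.638, -0.169, 0.039]), (0.71, [0.52, -0.105, -0.003]), (0.63, [0.387, 0.051, 0.026])]
side bottle [(0.94, [0.637, -0.086, -0.002])]
side dish [(0.82, [0.593, 0.114, 0.003]), (0.33, [0.639, -0.086, -0.0])]
side slidebox [(0.98, [0.52, -0.105, -0.003])]
0.9
```

View pics/top1.png

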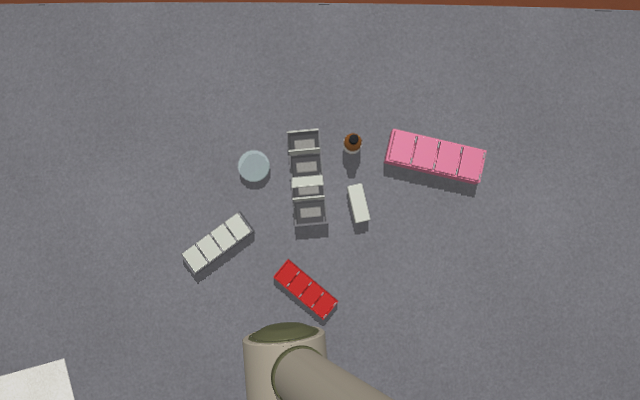

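View pics/side1.png

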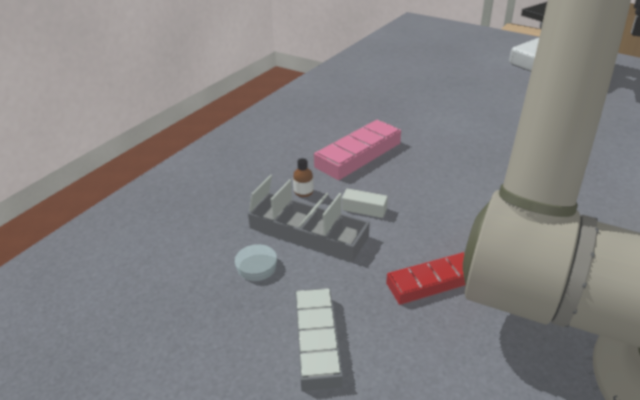

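The top view shows five things. Box candidates:
- Grey box with open lids at (306,183).
- Smaller grey, lids shut, at (218,243).
- Pink at (437,157).
- Red at (306,290).

The bottle is at (352,145), the dish at (254,166) and the slide box at (358,203). I choose the larger grey box at (306,183): centre about (0.572, 0.003) and +x pointing towards the robot (yaw about 186°). The side view agrees, with the lids standing at (262,195) to (332,215).

```bash
cat > h.py <<'E'
from rig import arm
import numpy as np
C=np.array([0.572,0.003]); YAW=186.3
def W(u,z,v=0):
    a=np.radians(YAW); return [C[0]+u*np.cos(a)-v*np.sin(a), C[1]+u*np.sin(a)+v*np.cos(a), z]
E
python3 - <<'E'
from h import *
import cv2
im=cv2.imread("pics/top1.png"); cv2.imwrite("pics/crop1.png",cv2.resize(im[110:250,230:390],None,fx=4,fy=4,interpolation=cv2.INTER_CUBIC))
for y in (YAW,YAW-180): 
    for u,z in ((-.117,.13),(-.117,.055),(.08,.035)):
        q=arm.solve_ik(W(u,z),[180,0,y]); print(y,u,None if q is None else np.round(q))
E
```

```text
186.3 -0.117 [  -9.   40.   58.    0.   82. -105.]
186.3 -0.117 [  -9.   44.   63.    0.   73. -105.]
186.3 0.08 [ -14.   30.   99.    0.   51. -111.]
6.300000000000011 -0.117 [-9. 40. 58. -0. 82. 75.]
6.300000000000011 -0.117 [-9. 44. 63. -0. 73. 75.]
6.300000000000011 0.08 [-14.  30.  99.  -0.  51.  69.]
```

View pics/crop1.png

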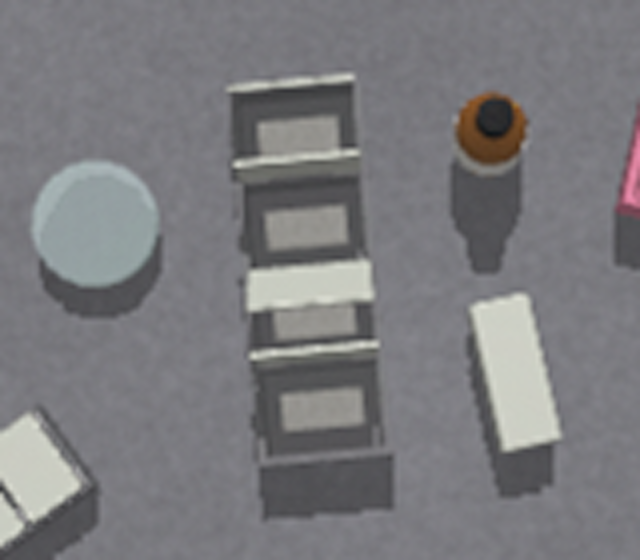

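The crop confirms the grey open box: lids at (290,82), (297,160), (310,285, partly folded) and (315,350), with the open front end at (325,455). The axis tilts slightly, as measured. I'll go above it with the gripper shut and check with the wrist camera.

```bash
python3 - <<'E'
from h import *
import cv2
arm.reach(W(-.05,.25),[180,0,YAW-180]); arm.gripper_to(0.0)
f=arm.grab_frame("wrist")
for t in ["box","lid1_edge","lid2_edge","lid3_edge","lid4_edge"]:
    print(t,[(round(d["conf"],2),[round(float(v),3) for v in d["position"]]) for d in arm.landmark_of(t,f)])
im=f["image"][:,:,::-1].copy()
def pt(u,v,z):
    p,_=cv2.projectPoints(np.array([W(u,z,v)]),f["rvec"],f["tvec"],np.array([[f["fx"],0,f["cx"]],[0,f["fy"],f["cy"]],[0,0,1]]),np.array(f["D"])); return tuple(int(round(x)) for x in p[0,0])
for u in (-.092,-.046,0,.046,.095): cv2.line(im,pt(u,-.033,.032),pt(u,.033,.032),(0,0,255),1)
cv2.imwrite("pics/w1.png",im)
s=arm.get_state(); print(s["t"],np.round(s["ft_force"],2),s["position"])
E
```

```text
box [(0.95, [0.438, 0.175, -0.0]), (0.94, [0.565, -0.003, -0.002]), (0.74, [0.35, -0.001, 0.005])]
lid1_edge [(0.97, [0.654, 0.014, 0.075]), (0.87, [0.457, 0.148, 0.027]), (0.72, [0.606, -0.296, 0.035])]
lid2_edge [(0.97, [0.436, 0.176, 0.025]), (0.7, [0.618, -0.257, 0.034]), (0.64, [0.616, 0.005, 0.07]), (0.55, [0.52, -0.1, -0.002]), (0.54, [0.351, 0.0, 0.023])]
lid3_edge [(0.88, [0.419, 0.201, 0.025]), (0.7, [0.629, -0.214, 0.038]), (0.67, [0.549, -0.003, 0.07])]
lid4_edge [(0.97, [0.635, -0.166, 0.036]), (0.57, [0.393, 0.233, 0.029])]
4.4333 [ 0.37 -0.14 -0.  ] [0.62169367 0.00849235 0.2499982 ]
```

View pics/w1.png

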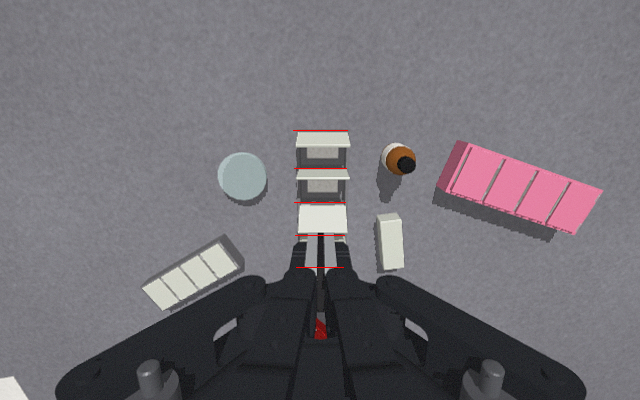

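The wrist view shows the projected hinge lines (red, rows 131, 168, 203, 235 and 267) lying on the hinges to within 2 mm. The box is central at columns 296–348, so I'll shift the centre back 2 mm and fold lid 1.

```bash
sed -i 's/C=np.array(.*; YAW/C=np.array([0.570,0.002]); YAW/' h.py; cat >> h.py <<'E'
def fold(h):
    for du,z in ((.012,.055),(.022,.045),(.026,.038)): arm.move_linear(W(h+du,z),speed=.05)
    F0=arm.get_state()["ft_force"][2]
    for z in (.037,.036,.035,.034):
        arm.move_linear(W(h+.026,z),speed=.03)
        s=arm.get_state(); print(round(s["t"],2),z,np.round(s["ft_force"],2))
        if abs(s["ft_force"][2]-F0)>2: break
    arm.pause(.1)
    arm.move_linear(W(h+.026,.055),speed=.08)
E
python3 - <<'E'
from h import *
import cv2
arm.move_linear(W(-.118,.13)); arm.move_linear(W(-.118,.055),speed=.1)
fold(-.092)
f=arm.grab_frame("side"); cv2.imwrite("pics/s2.png",cv2.resize(f["image"][150:280,200:400,::-1],None,fx=4,fy=4))
E
```

```text
8.3 0.037 [ 0.83 -0.03  0.18]
8.55 0.036 [-0.55  0.59  0.41]
8.8 0.035 [-0.46  0.13  1.56]
```

View pics/s2.png

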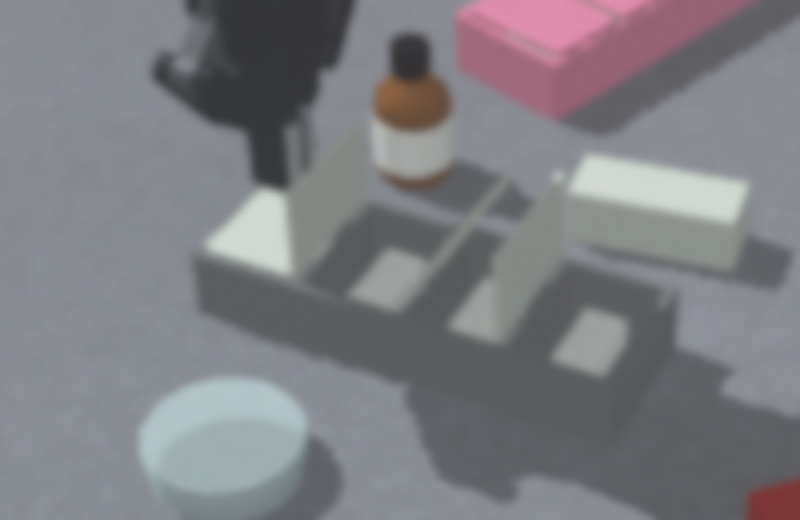

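Lid 1 lies flat at (250,235) in the crop. Lid 2 is upright at (330,200), and the box and bystanders have not moved. Next are lids 2 to 4.

```bash
python3 - <<'E'
from h import *
import cv2
for h in (-.046,0,.046): fold(h)
p=arm.get_state()["position"]; arm.move_linear([p[0],p[1],.2])
f=arm.grab_frame("side"); cv2.imwrite("pics/s3.png",cv2.resize(f["image"][150:280,200:400,::-1],None,fx=4,fy=4))
print([(d["conf"],d["position"]) for d in arm.landmark_of("box",f)],arm.get_state()["t"])
E
```

```text
11.13 0.037 [ 0.65 -0.06 -0.4 ]
11.38 0.036 [ 0.04  0.19 -0.7 ]
11.63 0.035 [-0.51  0.29  1.33]
11.88 0.034 [-2.31  0.46  8.94]
14.18 0.037 [-0.35  0.23  0.19]
14.43 0.036 [-1.02  0.36 -0.37]
14.68 0.035 [-0.26  0.58  1.25]
14.93 0.034 [-2.34  0.84 10.8 ]
17.23 0.037 [-0.8   0.04  0.55]
17.48 0.036 [-0.41  0.18  0.26]
17.73 0.035 [-0.75  0.16  2.31]
[(0.98, [0.5733, -0.0001, 0.0002]), (0.79, [0.4338, 0.1815, 0.0022]), (0.76, [0.353, 0.0008, -0.0006]), (0.64, [0.62, -0.2539, 0.0047])] 19.45
```

View pics/s3.png

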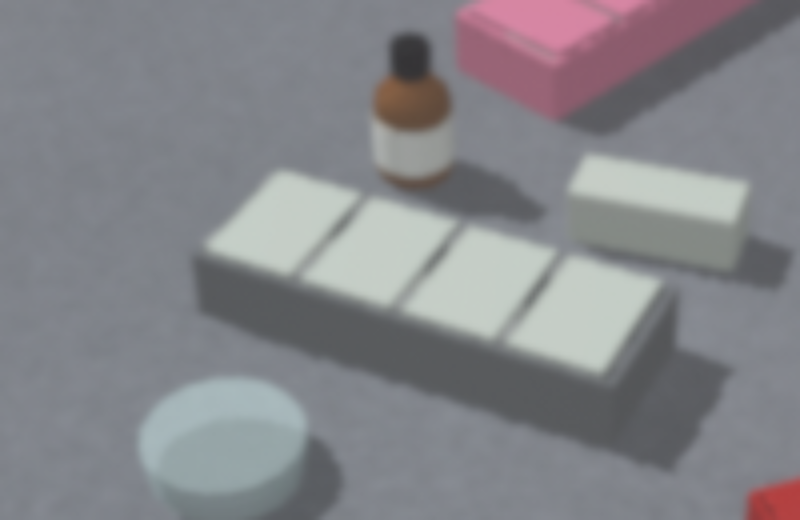

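All four lids lie flat, from (280,220) to (585,310) in the crop. The box and bystanders are where they began, and the arm is clear.

```bash
python3 -c "
from rig import arm
print(arm.hand_in())"
```

```text
the job is handed in; nothing more can be done
None
```

I folded all four lids flat in order from lid 1 to lid 4 and handed the job in at about 19.5 s; the box and the things beside it look unmoved, and the highest press I read was about 11 N. The hand-in returned no verdict.

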